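# Turn the sprung mirror so the inspection camera sees the cross

## Task

The bench camera has to be shown its check mark. Move the steel canister out of the camera's view and leave it standing upright on the counter, then take the tab on top of the mirror and turn the mirror clockwise (seen from above) until the camera, looking into the mirror, sees the black cross of the target plate in the middle of its view. The mirror springs back when let go, so finish still holding it still at that angle, and leave the other things where they are.

Things in the scene. Friction and masses are not known exactly. Their poses are not given: they have to be found in the camera images.
- station: Fixed aluminium stand on the counter, placed and turned differently each time: a round foot, 90 mm across, carries the mirror; a 30 mm wide rail leads from it to the inspection camera's foot. Origin on the vertical pivot axis of the mirror, at counter level, z up.
- inspection_camera: Small grey camera on a post, fixed on the rail, its top 110 mm above the counter, body 55 x 40 x 40 mm. Origin at counter level below the front of its lens; its x axis points horizontally along its line of view, straight at the mirror's pivot axis, 220 mm away. The lens centre is 90 mm above the counter.
- mirror_head: Mirror, 90 mm wide, 76 high, in a dark steel frame, centre 90 mm above the counter. Origin on the vertical pivot axis at counter level; x = the mirror's outward normal. Turns about the pivot only, clockwise seen from above, 0 to 1.25 rad from its rest stop, where it almost faces the camera; a spring (0.15 N m/rad, 0.02 N m at the stop) turns it back. A grip tab stands on top.
- grip_tab (a point): Where to grip the aluminium tab on top of the mirror: on the pivot axis, 162 mm above the counter. The tab is 12 mm thick along the mirror head's x, 36 mm wide along its y, and free from 128 to 184 mm above the counter. Axes as the mirror head's.
- sight (a point): The camera's view after the mirror: origin on the pivot axis, 90 mm above the counter; x axis = horizontal direction in which the camera looks after reflection. A steel needle below the mirror, 80 mm long, 26 mm above the counter, is geared to it and points the same way; it turns clockwise twice as far as the mirror and starts 0.17 rad clockwise of the direction to the camera.
- target_plate: Fixed upright white plate, 70 x 70 x 6 mm, on a foot, with a black cross 50 mm across on the face that looks along its own -x (roughly towards the mirror). Plate from 55 to 125 mm above the counter, 0.21 to 0.38 m from the pivot; the foot reaches from 18 mm before to 42 mm behind the face. Origin on the counter under the marked face.
- mark (a point): Centre of the black cross on the target plate's face, 90 mm above the counter.
- canister: Loose closed steel canister with a lid, 56 mm in diameter (lid 58 mm), 110 mm high, about 0.18 kg, standing 75 to 90 mm before the cross, between it and the mirror, where it hides the cross. Origin at the centre of its underside, z up its axis.
- mug: Purple mug, 89 mm high, bystander. Origin at the centre of its underside.
- tape: Roll of tape lying flat, 96 mm across, 25 mm high, bystander. Origin at the centre of its underside.
- drops_bowl: Small steel bowl with chocolate drops, 117 mm across, 45 mm high, bystander. Origin at the centre of its underside.
- spatula: Palette knife with wooden handle, 245 mm long, lying flat, bystander. Origin near its middle.
Things that resemble listed ones, but are neither listed nor needed, are in the scene too. Leave any yellow look-alike of the canister alone.

How it is judged (in metres and radians):
At the end, for the whole second after the job is handed in: Fingers hold the mirror still (over 1 N, under 0.05 rad/s), the reflected line of view passing within 25 mm of the cross centre; canister upright (0.1 rad), at rest and untouched on the counter, its axis over 33 mm to the side of both legs of the view or beyond their ends (y of mark in the frame of sight between -0.025 and 0.025 m and x of mark in the frame of sight above 0.1 m and contact force between the fingers and mirror_head above 1 N and angular speed of mirror_head below 0.05 rad/s and (y of canister in the frame of sight above 0.033 m or y of canister in the frame of sight below -0.033 m or x of canister in the frame of sight below -0.03 m or x of canister in the frame of target_plate above 0.03 m) and (y of canister in the frame of inspection_camera above 0.033 m or y of canister in the frame of inspection_camera below -0.033 m or x of canister in the frame of inspection_camera below -0.03 m or x of canister in the frame of inspection_camera above 0.25 m) and angle between canister's own z axis and vertical below 0.1 rad and height (world z) of canister between -0.006 and 0.006 m and linear speed of canister below 0.02 m/s and contact force between each of the arm, the fingers and canister below 0.1 N); the arm keeps its last pose, push and grip.
It fails at once if the mug, the tape, the small bowl or the palette knife is moved by more than 30 mm (distance of any of mug, tape, drops_bowl, spatula from where it was at the start of the episode above 0.03 m).
It fails at once if the canister is knocked over (angle between canister's own z axis and vertical above 0.7 rad).
It also fails if it takes over 45 s, if anything falls off the work surface, if the arm or the gripper's body presses on something with over 40 N, if the wrist force passes 120 N, or if a joint passes its speed limit or range.

## Robot

A 6-joint arm with a two-finger parallel gripper is mounted at the origin on a cart in front of the work surface, level with it; the furniture and walls round the work are solid. World frame = base frame: x ahead of the robot, y to its left, z up, the work surface at z = 0. Lengths are in m, angles in degrees, forces in N, time in s.
With the tool pointing down it reaches from about 0.3 to 0.75 m from the base axis. Payload 8.5 kg.
Tool frame: the origin (TCP) lies on the centre line of the jaws, within the pads' length; the fingertips stand 8 mm ahead of it and the grasp point (between the pads) lies 11 mm behind it; y points along the fingers, x is the direction in which the jaws open and shut, and the axes are right-handed (so a half turn about y gives the same grasp; the last joint's range is limited). The gripper opens to 85 mm and grips with 20 to 120 N. Pads are 22 mm wide; open, the fingers measure 114 mm over their backs; the gripper's body (76 mm by 85 mm) begins 54 mm behind the grasp point. The pads swing forward as they close: fully open they stand 13 mm farther back than shut.
Start: joints at [-81.778, 21.807, 74.336, -0, 83.858, -12.336], TCP at [0.193, -0.515, 0.219] pointing down, gripper open.
Joint ranges: [-178.18, 178.18], [-50.72, 133.34], [12.68, 142.11], [-81.47, 261.47], [9.98, 163.14], [-165.26, 165.26]. Speed limits (degrees/s): [136.94, 136.94, 180, 180, 180, 180].

## Interface

Orientations are given as a 3x3 rotation matrix whose columns are the frame's x, y, z axes.
In Python, from plant import r gives the robot as it stands. The module is installed in compiled form; this text tells all that it offers.
- The arm moves only by the tool move_arm, never from a script. Its argument "moves" is a list of rows, each a list of 2 entries, a list of its own where there are three numbers: the shift along the tool's x, y, z in mm, then the turn, a rotation vector about the tool's x, y, z in rad. In form: [[[dx, dy, dz], [ax, ay, az]], ...]. A call has 1 to 5 rows; each row shifts and turns the commanded pose from where the row before left it, along the tool's axes as they then stand; what a row does not reach is not made up. A row lasts 1/8 s, in which the tool goes at most 62.5 mm and 10.7 degrees, less where a joint would pass 70% of its speed; a pose out of reach is approached as far as the arm can. A call is refused whole if a number of a shift passes 62.5 or a number of a turn 0.188, either way. A call with a gripper value outside its range is refused whole. "claw" is the finger opening in mm, from 0 to 85.4, set as the call begins (left out, the last holds). The fingers move at their own pace and stop on an object; "squeeze" is the grip in N (left out, the last holds). Time passes only in rows, so rows that do not move let the fingers close. It gives the time, the measured TCP pose, the force and the opening at its end, in the units of the state.
- r.get_state(): the state, without advancing time (a new reading comes with each control period).
- r.grab_frame(name): name is "side" or "top" or "wrist"; returns a dict with "pixels" (384x512x3 uint8, blue, green, red), "camera_matrix" (3x3 intrinsics, pixels), "pose" (4x4, takes a point from camera to world coordinates). Camera axes: x right, y up, looking along -z (the intrinsics and any distortion apply to the point x, -y, -z); pixel columns grow to the right and rows downward; lengths in m; the calibration is good to about 2 mm. A picture is of the moment at which its call begins. There is no depth.
- r.job_done(): hands the job in, once; it reports no verdict.
The state is a dict: "t": time; "joint_positions": joint angles; "dq": joint speeds; "effort": joint torques, N m; "ee_pos": TCP position; "ee_rot": TCP orientation; "wrist_force": force on the tool from outside, world axes, zero at the start; "wrist_torque": the same for the moment, N m; "width": finger opening in m.
Only numpy, scipy, OpenCV 4.12 (cv2) and the standard library are available. Lean on these libraries where they do the work, as an engineer would, in place of code of your own. Each camera call takes 0.05 s, during which the arm holds its last target.

## Working session

There is one attempt and no reset: what is moved stays moved. The work goes in short steps, Python scripts to look and compute and a tool call to move; the robot and the scene stay as the last step left them, time stands still between calls to the robot, and variables do not carry over. Pictures are saved under pics/ and viewed, and the job is handed in when it is done.

Besides the shell and the picture viewer there is one more tool, called after ">>>" as a command line: name --argument value ..., lists and objects as JSON in quotes. move_arm: Moves the arm, as the interface text tells. Its arguments: {"type":"object","properties":{"moves":{"type":"array","items":{"type":"array"}},"claw":{"type":"number"},"squeeze":{"type":"number"}},"required":["moves"]}

```bash
mkdir -p pics
cat > h.py <<'E'
import numpy as np, cv2, pickle
from plant import r
def grab(n,tag):
    f=r.grab_frame(n); cv2.imwrite(f'pics/{tag}.png',f['pixels']); pickle.dump(f,open(f'pics/{tag}.pkl','wb')); return f
def load(tag): return pickle.load(open(f'pics/{tag}.pkl','rb'))
def ray(f,u,v):
    d=np.linalg.inv(f['camera_matrix'])@[u,v,1]; d=np.array([d[0],-d[1],-d[2]]); P=f['pose']
    return P[:3,3],P[:3,:3]@d
def onz(f,u,v,z):
    o,d=ray(f,u,v); return o+d*(z-o[2])/d[2]
def proj(f,p):
    P=f['pose']; c=P[:3,:3].T@(np.array(p)-P[:3,3]); q=f['camera_matrix']@[c[0],-c[1],-c[2]]; return q[:2]/q[2]
E
python3 - <<'E'
from h import *
for n in('top','side','wrist'):
    f=grab(n,n+'0'); print(n,list(f), f['camera_matrix'].round(1).tolist(), f['pose'].round(3).tolist())
s=r.get_state(); print(s['t'],s['ee_pos'],s['ee_rot'],s['width'])
E
```

```text
top ['pixels', 'camera_matrix', 'pose'] [[408.4, 0.0, 250.7], [0.0, 408.4, 184.0], [0.0, 0.0, 1.0]] [[-0.022, 0.997, -0.08, 0.403], [-1.0, -0.023, -0.009, -0.003], [-0.011, 0.08, 0.997, 1.355], [0.0, 0.0, 0.0, 1.0]]
side ['pixels', 'camera_matrix', 'pose'] [[448.6, 0.0, 254.2], [0.0, 448.6, 191.2], [0.0, 0.0, 1.0]] [[-0.955, 0.168, -0.244, 0.16], [-0.296, -0.577, 0.762, 1.155], [-0.013, 0.8, 0.6, 1.004], [0.0, 0.0, 0.0, 1.0]]
wrist ['pixels', 'camera_matrix', 'pose'] [[319.8, 0.0, 256.8], [0.0, 319.8, 195.4], [0.0, 0.0, 1.0]] [[0.351, 0.896, 0.272, 0.263], [-0.936, 0.336, 0.101, -0.489], [-0.001, -0.29, 0.957, 0.373], [0.0, 0.0, 0.0, 1.0]]
0.15 [ 0.19309205 -0.51474407  0.21854953] [[ 3.51158269e-01 -1.51932608e-04  9.36316104e-01]
 [-9.36315489e-01  1.10103004e-03  3.51158217e-01]
 [-1.08426454e-03 -9.99999382e-01  2.44378950e-04]] 0.085402588267618
```

View pics/top0.png

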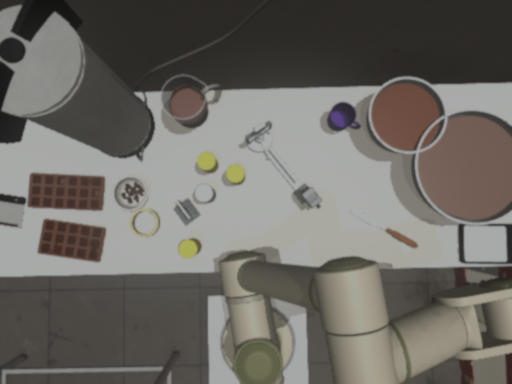

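View pics/side0.png

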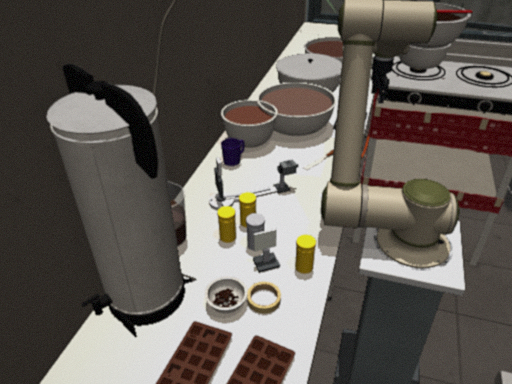

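View pics/wrist0.png

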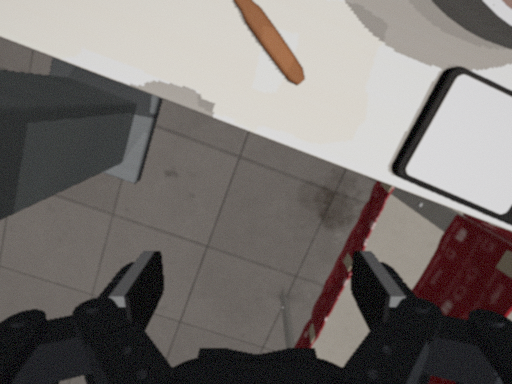

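The top view shows the mirror at about (258,135), the camera at (308,196), the canister at (204,193) and the plate at (186,211). There are yellow look-alikes at (206,161), (236,174) and (188,248). I'll zoom in to measure.

Run:
```python
from h import *
f=load('top0'); c=f['pixels'][105:265,110:335]; cv2.imwrite('pics/topz.png',cv2.resize(c,None,fx=3.5,fy=3.5,interpolation=cv2.INTER_CUBIC))
f=load('side0'); c=f['pixels'][140:320,195:345]; cv2.imwrite('pics/sidez.png',cv2.resize(c,None,fx=3.3,fy=3.3,interpolation=cv2.INTER_CUBIC))
```

```text
(no output)
```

View pics/topz.png

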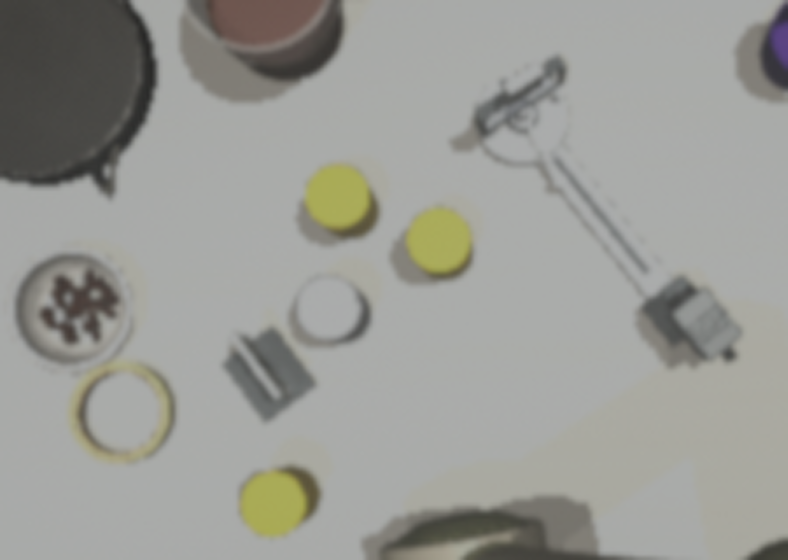

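View pics/sidez.png

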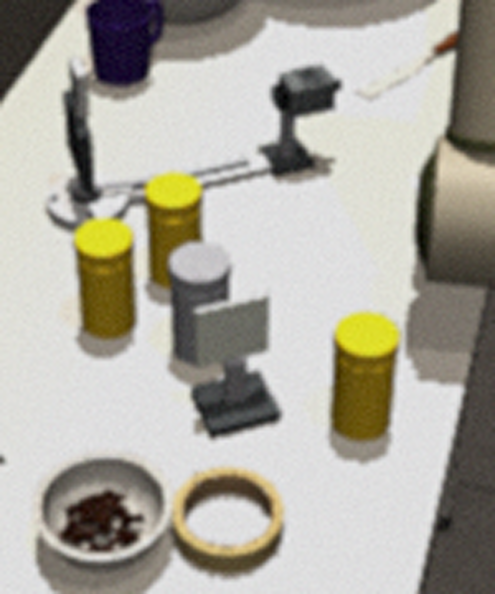

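Run:
```python
from h import *
f=load('top0')
def t(x,y,z): return onz(f,110+(x+.5)/3.5-.5,105+(y+.5)/3.5-.5,z)
for n,a in dict(can=(329,308,.11),pl1=(236,335,.125),pl2=(280,400,.125),foot=(523,117,.005),mL=(482,128,.128),mR=(562,68,.128),camTL=(665,290,0.09),railend=(647,272,.01), camtop=(706,322,.11),ya=(338,197,.11),yb=(439,240,.11),yc=(274,502,.11),bowl=(73,309,.045),tape=(123,411,.025),tf1=(223,366,.01),tf2=(268,421,.01),tf3=(315,382,.01),mug=(342-110,0,0)).items():
    print(n,(t(*a)[:3]*1000).round())
# canister lid refine w/ side
s=load('side0')
for n,a in dict(can=(201,263,.11),p1=(193,304,.125),p2=(268,294,.125)).items():
    print('side',n,(onz(s,195+(a[0]+.5)/3.3-.5,140+(a[1]+.5)/3.3-.5,a[2])*1000).round())
```

```text
can [480. 153. 110.]
pl1 [457. 232. 125.]
pl2 [401. 195. 125.]
foot [665. -22.   5.]
mL [632.  16. 128.]
mR [683. -55. 128.]
camTL [ 490. -142.   90.]
railend [ 513. -135.   10.]
camtop [ 460. -175.  110.]
ya [577. 144. 110.]
yb [537.  56. 110.]
yc [313. 203. 110.]
bowl [488. 398.  45.]
tape [393. 357.  25.]
tf1 [433. 266.  10.]
tf2 [381. 225.  10.]
tf3 [416. 180.  10.]
mug [787. 257.   0.]
side can [477. 157. 110.]
side p1 [462. 229. 125.]
side p2 [402. 198. 125.]
```

```bash
cat >> h.py <<'E'
def plan(p,yaw,n,path=None):
    """equal steps: shifts in tool axes (mm) and turn about tool y; tool stays down"""
    s=r.get_state(); R=s['ee_rot']; x=R[:,0]; y0=np.arctan2(x[1],x[0]); p0=s['ee_pos']
    p=np.array(p); yaw=np.radians(yaw)
    print('t',s['t'],'pos',(p0*1000).round(1),'yaw',np.degrees(y0).round(2),'q',np.round(s['joint_positions'],1),'tilt',R[:,1].round(4))
    for i in range(n):
        yw=y0+(yaw-y0)*i/n; d=(p-p0)/n*1000
        c,sn=np.cos(yw),np.sin(yw)
        print([[round(d[0]*c+d[1]*sn,1),round(-d[2],1),round(-d[0]*sn+d[1]*c,1)],[0,round(-(yaw-y0)/n,4),0]])
E
python3 -c "
from h import *
plan([.46,-.05,.25],-5,10)"
```

```text
t 0.15 pos [ 193.1 -514.7  218.5] yaw -69.44 q [-81.8  21.8  74.4   0.   83.9 -12.3] tilt [-2.0e-04  1.1e-03 -1.0e+00]
[[np.float64(-34.1), np.float64(-3.1), np.float64(41.3)], [0, np.float64(-0.1125), 0]]
[[np.float64(-29.3), np.float64(-3.1), np.float64(44.9)], [0, np.float64(-0.1125), 0]]
[[np.float64(-24.1), np.float64(-3.1), np.float64(47.9)], [0, np.float64(-0.1125), 0]]
[[np.float64(-18.5), np.float64(-3.1), np.float64(50.3)], [0, np.float64(-0.1125), 0]]
[[np.float64(-12.8), np.float64(-3.1), np.float64(52.0)], [0, np.float64(-0.1125), 0]]
[[np.float64(-6.9), np.float64(-3.1), np.float64(53.2)], [0, np.float64(-0.1125), 0]]
[[np.float64(-0.8), np.float64(-3.1), np.float64(53.6)], [0, np.float64(-0.1125), 0]]
[[np.float64(5.2), np.float64(-3.1), np.float64(53.3)], [0, np.float64(-0.1125), 0]]
[[np.float64(11.1), np.float64(-3.1), np.float64(52.4)], [0, np.float64(-0.1125), 0]]
[[np.float64(16.9), np.float64(-3.1), np.float64(50.8)], [0, np.float64(-0.1125), 0]]
```

>>> move_arm --moves '[[[-34,-3,41],[0,-0.11,0]],[[-29,-3,45],[0,-0.11,0]],[[-24,-3,48],[0,-0.11,0]],[[-18,-3,50],[0,-0.11,0]],[[-13,-3,52],[0,-0.11,0]]]' --claw 85

```text
t: 0.78
ee_pos: [0.3283, -0.2826, 0.2341]
ee_rot: [[0.791, 0.0, 0.612], [-0.612, 0.0, 0.791], [-0.0, -1.0, 0.0]]
wrist_force: [0.2, -0.9, 0.1]
width: 0.0848
```

>>> move_arm --moves '[[[-7,-3,53],[0,-0.11,0]],[[-1,-3,53],[0,-0.11,0]],[[5,-3,53],[0,-0.11,0]],[[11,-3,52],[0,-0.11,0]],[[17,-3,51],[0,-0.11,0]]]'

```text
t: 1.4
ee_pos: [0.4647, -0.0534, 0.2491]
ee_rot: [[0.994, -0.0, 0.108], [-0.108, -0.0, 0.994], [-0.0, -1.0, -0.0]]
wrist_force: [0.0, -0.6, -0.2]
width: 0.0851
```

```bash
python3 -c "
from h import *
grab('wrist','wrist1');plan([.46,.09,.25],39.8,5)"
```

```text
t 1.45 pos [466.7 -48.9 249.3] yaw -5.72 q [-20.6  12.3  83.1   0.2  84.5 -14.9] tilt [ 0.0016  0.0022 -1.    ]
[[np.float64(-4.1), np.float64(-0.1), np.float64(27.5)], [0, np.float64(-0.1589), 0]]
[[np.float64(0.3), np.float64(-0.1), np.float64(27.8)], [0, np.float64(-0.1589), 0]]
[[np.float64(4.7), np.float64(-0.1), np.float64(27.4)], [0, np.float64(-0.1589), 0]]
[[np.float64(9.0), np.float64(-0.1), np.float64(26.3)], [0, np.float64(-0.1589), 0]]
[[np.float64(13.0), np.float64(-0.1), np.float64(24.6)], [0, np.float64(-0.1589), 0]]
```

View pics/wrist1.png

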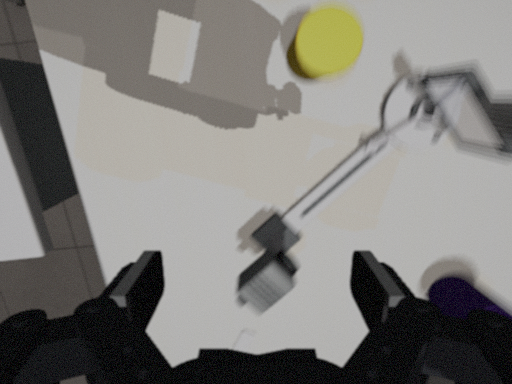

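The wrist view (slightly blurred) shows the station: the round foot near (420,110), the rail running to the camera at (270,270), and a yellow can at (328,42). Next I move towards the canister.

>>> move_arm --moves '[[[-4,0,27],[0,-0.16,0]],[[0,0,28],[0,-0.16,0]],[[5,0,27],[0,-0.16,0]],[[9,0,26],[0,-0.16,0]],[[13,0,25],[0,-0.16,0]]]'

```text
t: 2.08
ee_pos: [0.4586, 0.0841, 0.2489]
ee_rot: [[0.769, -0.0, -0.639], [0.639, 0.0, 0.769], [-0.0, -1.0, 0.0]]
wrist_force: [0.2, -0.3, 0.1]
width: 0.085
```

>>> move_arm --moves '[[[0,0,0],[0,0,0]]]'

```text
t: 2.2
ee_pos: [0.4585, 0.0844, 0.2489]
ee_rot: [[0.771, -0.0, -0.637], [0.637, 0.0, 0.771], [-0.0, -1.0, 0.0]]
wrist_force: [0.0, -0.5, 0.2]
width: 0.085
```

```bash
python3 -c "
from h import *
grab('wrist','wrist2');plan([.479,.155,.18],39.8,3)"
```

```text
t 2.25 pos [458.7  83.5 248.9] yaw 39.38 q [ -4.3  12.1  83.5  -0.   84.4 -43.7] tilt [-4.e-04 -2.e-04 -1.e+00]
[[np.float64(20.4), np.float64(23.0), np.float64(14.1)], [0, np.float64(-0.0024), 0]]
[[np.float64(20.4), np.float64(23.0), np.float64(14.1)], [0, np.float64(-0.0024), 0]]
[[np.float64(20.4), np.float64(23.0), np.float64(14.0)], [0, np.float64(-0.0024), 0]]
```

View pics/wrist2.png

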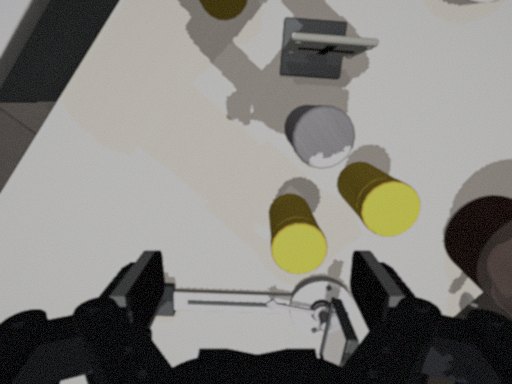

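The wrist view shows the canister lid at (326,136) and the plate's top edge from (293,37) to (377,43). The mirror foot is at (322,307) and the mirror's top edge runs from about (331,292) to (345,355).

```bash
python3 -c "
from h import *
f=load('wrist2')
for n,a in dict(can=(326,136,.11),can2=(307,124,0),p1=(293,40,.125),p2=(377,44,.125),foot=(322,309,.003),railL=(176,300,.008),yb=(299,247,.11),ya=(390,207,.11)).items(): print(n,(onz(f,*a)*1000).round())
cv2.imwrite('pics/w2z.png',cv2.resize(f['pixels'][260:384,140:400],None,fx=3,fy=3,interpolation=cv2.INTER_CUBIC))
cv2.imwrite('pics/w2y.png',cv2.resize(f['pixels'][0:180,240:420],None,fx=3.3,fy=3.3,interpolation=cv2.INTER_CUBIC))
"
```

```text
can [482. 156. 110.]
can2 [479. 158.   0.]
p1 [406. 194. 125.]
p2 [460. 234. 125.]
foot [674. -25.   3.]
railL [ 499. -145.    8.]
yb [536.  58. 110.]
ya [576. 146. 110.]
```

View pics/w2z.png

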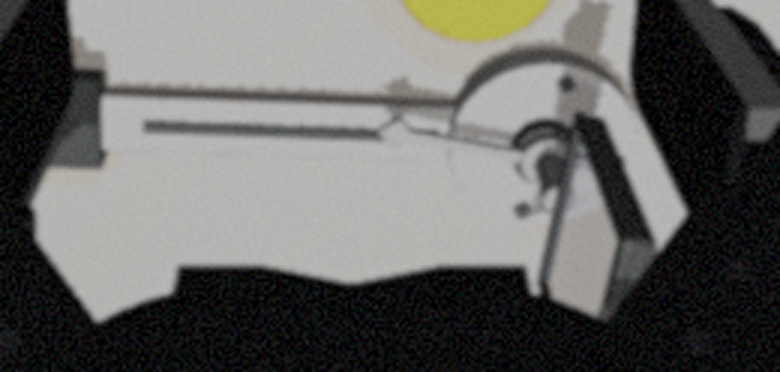

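View pics/w2y.png

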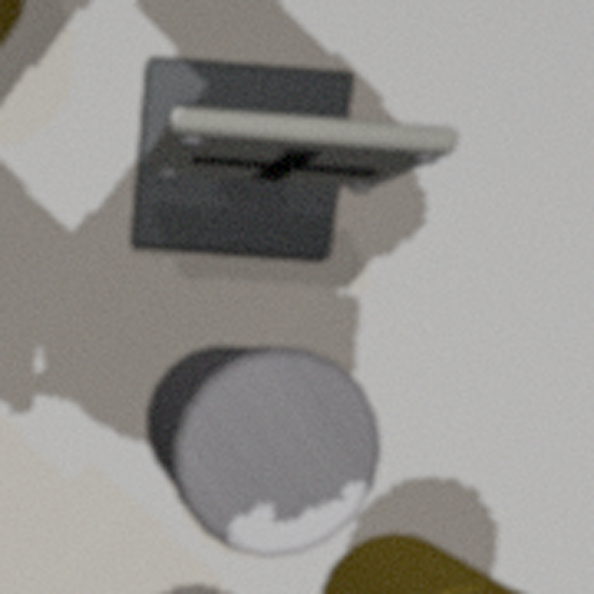

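>>> move_arm --moves '[[[20,22,14],[0,0,0]],[[21,22,14],[0,0,0]],[[21,21,14],[0,0,0]],[[0,20,0],[0,0,0]],[[0,0,0],[0,0,0]]]'

```text
t: 2.88
ee_pos: [0.4797, 0.1542, 0.1629]
ee_rot: [[0.774, -0.003, -0.633], [0.633, -0.0, 0.774], [-0.003, -1.0, 0.002]]
wrist_force: [0.2, -1.4, 0.3]
width: 0.0849
```

```bash
python3 -c "
from h import *
f=load('wrist2')
print('mark',(onz(f,240+283.5/3.3-.5,165.5/3.3-.5,.09)*1000).round())
z=lambda x,y,h:(onz(f,140+(x+.5)/3-.5,260+(y+.5)/3-.5,h)*1000).round()
print('needle',z(145,126,.026),z(380,132,.026),'bolts',z(568,82,.005),z(522,209,.005))
grab('side','side2')
plan([.480,.156,.066],39.8,5)
cv2.imwrite('pics/s2z.png',cv2.resize(load('side2')['pixels'][100:320,160:360],None,fx=2.6,fy=2.6))"
```

```text
mark [433. 213.  90.]
needle [ 509. -124.   26.] [594. -58.  26.] bolts [655.   9.   5.] [687. -58.   5.]
t 2.925 pos [480.2 154.3 164. ] yaw 39.29 q [  4.3  20.2  86.7  -0.   73.2 -34.9] tilt [-9.e-04 -2.e-04 -1.e+00]
[[np.float64(0.2), np.float64(19.6), np.float64(0.3)], [0, np.float64(-0.0018), 0]]
[[np.float64(0.2), np.float64(19.6), np.float64(0.3)], [0, np.float64(-0.0018), 0]]
[[np.float64(0.2), np.float64(19.6), np.float64(0.3)], [0, np.float64(-0.0018), 0]]
[[np.float64(0.2), np.float64(19.6), np.float64(0.3)], [0, np.float64(-0.0018), 0]]
[[np.float64(0.2), np.float64(19.6), np.float64(0.3)], [0, np.float64(-0.0018), 0]]
```

View pics/s2z.png

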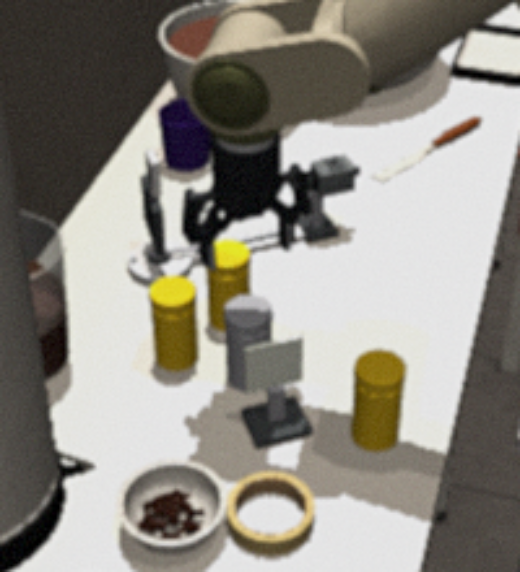

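```bash
python3 -c "
from h import *
f=load('side2')
for p in ([.480,.154,.155],[.480,.154,.164],[.48,.155,.11]): print((proj(f,p)-[160,100])*2.6)
grab('wrist','wrist3')"
```

```text
[246.45609793 278.51159289]
[246.36007853 272.43287006]
[246.67527685 308.71772375]
```

View pics/wrist3.png

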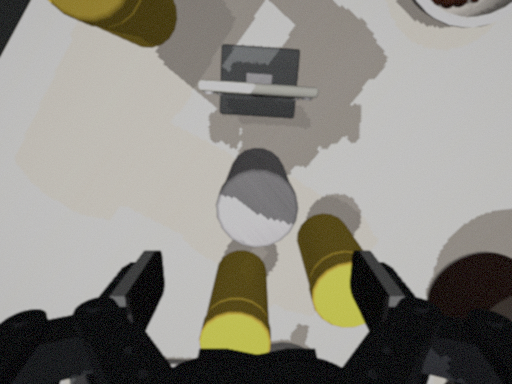

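```bash
python3 -c "
from h import *
f=load('wrist3')
print(onz(f,257,208,.11),onz(f,258,88,.125), proj(f,[.48,.155,.164]),proj(f,[.48,.155,.11]))
print(f['pose'].round(3))"
```

```text
[0.48040658 0.15589532 0.11      ] [0.43153563 0.216589   0.125     ] [255.22273349 242.23179578] [255.72074906 208.59766629]
[[ 0.774 -0.606 -0.182  0.435]
 [ 0.633  0.741  0.225  0.212]
 [-0.001 -0.289  0.957  0.318]
 [ 0.     0.     0.     1.   ]]
```

The canister lid centre is at pixel (257,208), which gives (480.4, 155.9) mm. That agrees with the earlier measurement, so I descend.

>>> move_arm --moves '[[[0,22,1],[0,0,0]],[[0,22,1],[0,0,0]],[[0,22,0],[0,0,0]],[[0,20,0],[0,0,0]],[[0,10,0],[0,0,0]]]'

```text
t: 3.6
ee_pos: [0.4792, 0.1562, 0.0681]
ee_rot: [[0.773, 0.001, -0.634], [0.634, 0.0, 0.773], [0.0, -1.0, -0.0]]
wrist_force: [0.3, 0.2, 0.2]
width: 0.0853
```

>>> move_arm --moves '[[[0,0,0],[0,0,0]],[[0,0,0],[0,0,0]],[[0,0,0],[0,0,0]],[[0,0,0],[0,0,0]],[[0,0,0],[0,0,0]]]' --claw 45 --squeeze 40

```text
t: 4.22
ee_pos: [0.4794, 0.1566, 0.0693]
ee_rot: [[0.772, 0.002, -0.635], [0.635, -0.0, 0.772], [0.002, -1.0, -0.002]]
wrist_force: [-1.7, -1.6, 6.3]
width: 0.0565
```

>>> move_arm --moves '[[[0,-10,0],[0,0,0]],[[0,-20,0],[0,0,0]],[[0,0,0],[0,0,0]]]'

```text
t: 4.6
ee_pos: [0.4796, 0.1568, 0.0994]
ee_rot: [[0.772, 0.003, -0.635], [0.635, 0.0, 0.772], [0.003, -1.0, -0.002]]
wrist_force: [-0.4, 0.0, -1.6]
width: 0.0563
```

```bash
python3 -c "
from h import *
grab('side','side3')
cv2.imwrite('pics/s3z.png',cv2.resize(load('side3')['pixels'][100:320,160:360],None,fx=2.6,fy=2.6))
plan([.430,.03,.102],39.4,5)"
```

```text
t 4.65 pos [479.  156.7  98.5] yaw 39.42 q [  4.6  24.6  92.3   0.   63.1 -34.8] tilt [ 1.4e-03  2.0e-04 -1.0e+00]
[[np.float64(-23.7), np.float64(-0.7), np.float64(-13.4)], [0, np.float64(0.0001), 0]]
[[np.float64(-23.7), np.float64(-0.7), np.float64(-13.4)], [0, np.float64(0.0001), 0]]
[[np.float64(-23.7), np.float64(-0.7), np.float64(-13.4)], [0, np.float64(0.0001), 0]]
[[np.float64(-23.7), np.float64(-0.7), np.float64(-13.4)], [0, np.float64(0.0001), 0]]
[[np.float64(-23.7), np.float64(-0.7), np.float64(-13.4)], [0, np.float64(0.0001), 0]]
```

View pics/s3z.png

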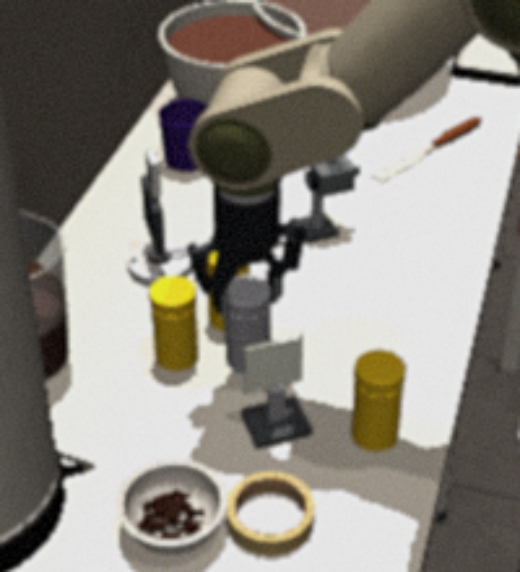

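The side view shows the canister lifted and upright at (247,310). I carry it clear.

>>> move_arm --moves '[[[-15,0,-8],[0,0,0]],[[-29,0,-16],[0,0,0]],[[-30,0,-17],[0,0,0]],[[-29,0,-16],[0,0,0]],[[-15,0,-9],[0,0,0]]]'

```text
t: 5.28
ee_pos: [0.4281, 0.029, 0.0975]
ee_rot: [[0.773, -0.002, -0.634], [0.634, 0.0, 0.774], [-0.001, -1.0, 0.001]]
wrist_force: [0.6, -0.0, -0.8]
width: 0.0562
```

>>> move_arm --moves '[[[0,10,0],[0,0,0]],[[0,10,0],[0,0,0]],[[0,5,0],[0,0,0]],[[0,2,0],[0,0,0]],[[0,0,0],[0,0,0]]]'

```text
t: 5.9
ee_pos: [0.4296, 0.031, 0.0709]
ee_rot: [[0.772, -0.0, -0.635], [0.635, 0.0, 0.772], [-0.0, -1.0, 0.0]]
wrist_force: [-0.3, -0.2, -1.6]
width: 0.0563
```

>>> move_arm --moves '[[[0,1,0],[0,0,0]],[[0,0.7,0],[0,0,0]],[[0,0,0],[0,0,0]]]'

```text
t: 6.28
ee_pos: [0.4296, 0.0307, 0.0694]
ee_rot: [[0.772, 0.0, -0.635], [0.635, -0.0, 0.773], [0.0, -1.0, -0.0]]
wrist_force: [-0.2, 0.2, -1.2]
width: 0.0562
```

>>> move_arm --moves '[[[0,0.7,0],[0,0,0]],[[0,0.5,0],[0,0,0]],[[0,0,0],[0,0,0]]]'

```text
t: 6.65
ee_pos: [0.4299, 0.0304, 0.0692]
ee_rot: [[0.772, 0.002, -0.635], [0.635, -0.001, 0.772], [0.001, -1.0, -0.002]]
wrist_force: [-4.3, -1.3, 12.8]
width: 0.0561
```

Contact with the counter at 12.8 N. I open the fingers and retreat straight up.

>>> move_arm --moves '[[[0,0,0],[0,0,0]],[[0,0,0],[0,0,0]],[[0,0,0],[0,0,0]],[[0,0,0],[0,0,0]],[[0,0,0],[0,0,0]]]' --claw 85

```text
t: 7.28
ee_pos: [0.4295, 0.0307, 0.0681]
ee_rot: [[0.773, -0.0, -0.635], [0.635, 0.0, 0.773], [-0.0, -1.0, 0.0]]
wrist_force: [0.3, -0.0, 0.3]
width: 0.0851
```

>>> move_arm --moves '[[[0,-15,0],[0,0,0]],[[0,-30,0],[0,0,0]],[[0,-40,0],[0,0,0]],[[0,-50,0],[0,0,0]],[[0,-50,0],[0,0,0]]]'

```text
t: 7.9
ee_pos: [0.4292, 0.0308, 0.2547]
ee_rot: [[0.773, -0.0, -0.635], [0.635, 0.0, 0.773], [-0.0, -1.0, 0.0]]
wrist_force: [0.4, 1.6, -0.6]
width: 0.0849
```

>>> move_arm --moves '[[[0,0,0],[0,0,0]]]'

```text
t: 8.02
ee_pos: [0.4308, 0.0305, 0.2562]
ee_rot: [[0.772, 0.007, -0.635], [0.635, -0.001, 0.772], [0.005, -1.0, -0.006]]
wrist_force: [0.0, -0.4, -0.9]
width: 0.0853
```

```bash
python3 -c "
from h import *
grab('side','side4'); grab('wrist','wrist4')
cv2.imwrite('pics/s4z.png',cv2.resize(load('side4')['pixels'][100:320,160:360],None,fx=2.6,fy=2.6))
plan([.60,-.05,.26],32,5)"
```

```text
t 8.125 pos [429.2  30.8 252.6] yaw 39.42 q [-11.7   8.1  87.9   0.   84.  -51.2] tilt [-4.e-04  1.e-04 -1.e+00]
[[np.float64(16.1), np.float64(-1.5), np.float64(-34.2)], [0, np.float64(0.0259), 0]]
[[np.float64(17.0), np.float64(-1.5), np.float64(-33.7)], [0, np.float64(0.0259), 0]]
[[np.float64(17.9), np.float64(-1.5), np.float64(-33.3)], [0, np.float64(0.0259), 0]]
[[np.float64(18.7), np.float64(-1.5), np.float64(-32.8)], [0, np.float64(0.0259), 0]]
[[np.float64(19.6), np.float64(-1.5), np.float64(-32.3)], [0, np.float64(0.0259), 0]]
```

View pics/s4z.png

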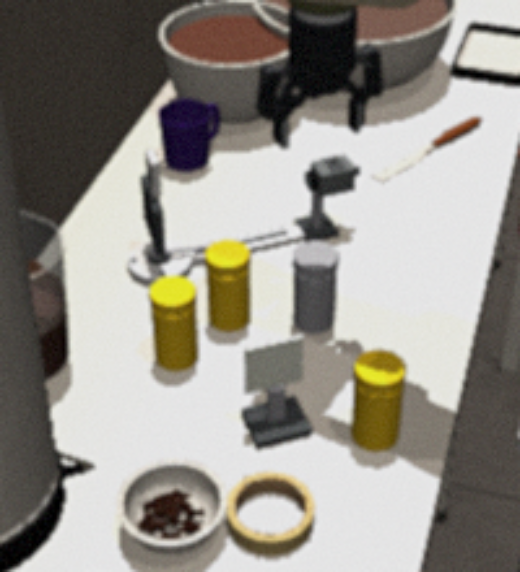

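View pics/wrist4.png

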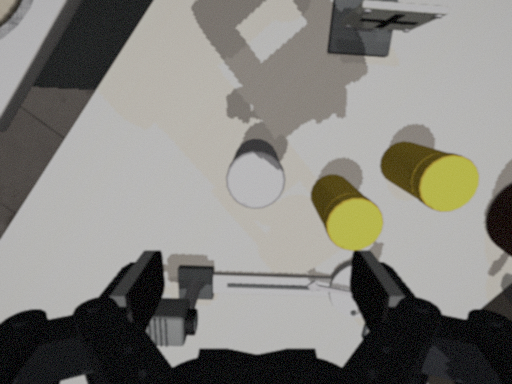

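The canister stands upright at (315,290) in the side crop, and the mirror is clear of it. Next I move above the mirror tab.

```bash
python3 -c "
from h import *
f=load('wrist4')
print('can',onz(f,256,180,.11))
plan([.650,-.015,.28],32.3,5)"
```

```text
can [0.43138526 0.02956348 0.11      ]
t 8.125 pos [429.2  30.8 252.6] yaw 39.42 q [-11.7   8.1  87.9   0.   84.  -51.2] tilt [-4.e-04  1.e-04 -1.e+00]
[[np.float64(28.3), np.float64(-5.5), np.float64(-35.1)], [0, np.float64(0.0249), 0]]
[[np.float64(29.2), np.float64(-5.5), np.float64(-34.4)], [0, np.float64(0.0249), 0]]
[[np.float64(30.0), np.float64(-5.5), np.float64(-33.7)], [0, np.float64(0.0249), 0]]
[[np.float64(30.8), np.float64(-5.5), np.float64(-32.9)], [0, np.float64(0.0249), 0]]
[[np.float64(31.6), np.float64(-5.5), np.float64(-32.1)], [0, np.float64(0.0249), 0]]
```

>>> move_arm --moves '[[[28,-5,-35],[0,0.025,0]],[[29,-5,-34],[0,0.025,0]],[[30,-5,-34],[0,0.025,0]],[[31,-5,-33],[0,0.025,0]],[[32,-5,-32],[0,0.025,0]]]'

```text
t: 8.75
ee_pos: [0.6513, -0.0153, 0.2759]
ee_rot: [[0.846, -0.004, -0.533], [0.533, 0.001, 0.846], [-0.003, -1.0, 0.003]]
wrist_force: [-0.4, -0.5, 0.5]
width: 0.0849
```

>>> move_arm --moves '[[[0,0,0],[0,0,0]],[[0,0,0],[0,0,0]]]'

```text
t: 9.0
ee_pos: [0.6496, -0.0148, 0.2764]
ee_rot: [[0.846, -0.003, -0.534], [0.534, 0.001, 0.846], [-0.002, -1.0, 0.002]]
wrist_force: [0.7, 0.2, 0.5]
width: 0.0855
```

```bash
python3 -c "
from h import *
f=grab('wrist','wrist5');plan([.650,-.015,.28],32.3,1)
cv2.imwrite('pics/w5z.png',cv2.resize(f['pixels'],None,fx=1.5,fy=1.5,interpolation=cv2.INTER_CUBIC))"
```

```text
t 9.05 pos [649.4 -14.7 277.3] yaw 32.28 q [-11.7  31.   49.5   0.   99.6 -44. ] tilt [-2.e-03  4.e-04 -1.e+00]
[[np.float64(0.3), np.float64(-2.7), np.float64(-0.6)], [0, np.float64(-0.0004), 0]]
```

View pics/w5z.png

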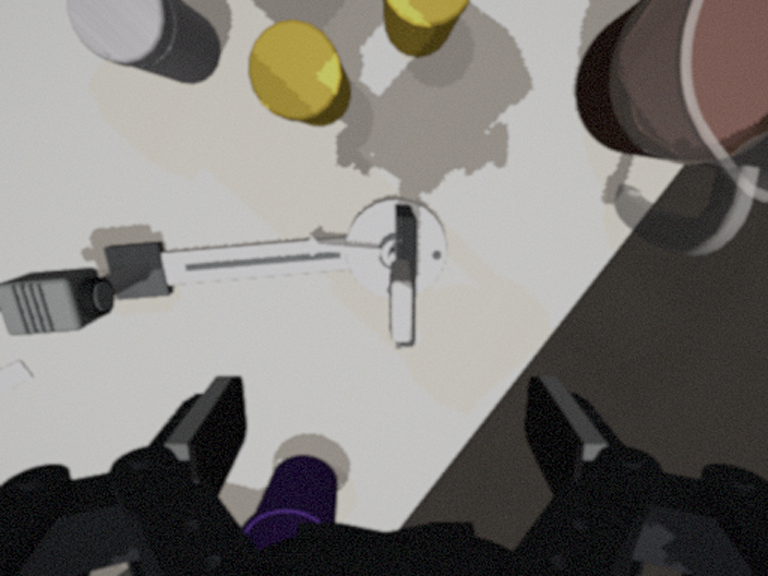

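```bash
python3 -c "
from h import *
f=load('wrist5')
cv2.imwrite('pics/w5y.png',cv2.resize(f['pixels'][120:245,195:310],None,fx=4.8,fy=4.8,interpolation=cv2.INTER_CUBIC))"
```

```text
(no output)
```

View pics/w5y.png

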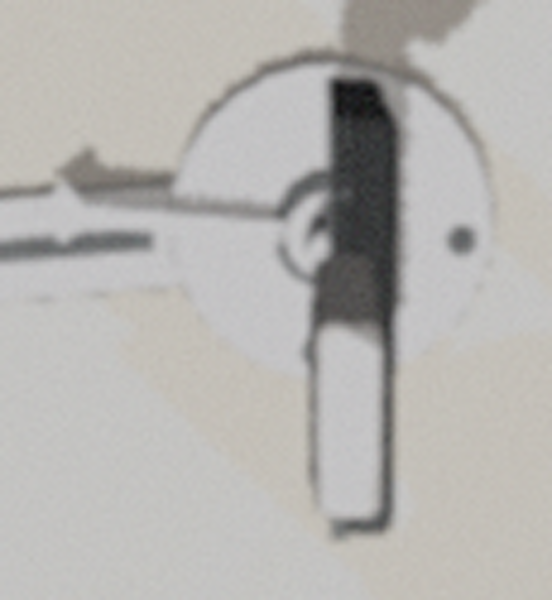

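```bash
python3 -c "
from h import *
f=load('wrist5')
z=lambda x,y,h:(onz(f,195+(x+.5)/4.8-.5,120+(y+.5)/4.8-.5,h)*1000).round(1)
for n,a in dict(foot=(330,213,.005),t1=(315,330,.184),t2=(380,345,.184),t3=(380,522,.184),t4=(318,522,.184),n1=(75,192,.026),n2=(280,213,.026),mir1=(333,80,.128),mirC=(380,80,.128)).items(): print(n,z(*a))
o=z(347,428,.184)/1000;print('tabc',o)
for z0 in (.005,): print('foot',onz(f,397/1.5,246/1.5,z0))
# rail/camera
zz=lambda x,y,h:(onz(f,(x+.5)/1.5-.5,(y+.5)/1.5-.5,h)*1000).round(1)
print('slot',zz(187,267,.008),zz(340,256,.008),'camfront',zz(103,295,.09),'foot',zz(140,270,.015))
f=load('wrist4');print('lens w4',onz(f,194,321,.09),'plate',onz(f,390,20,.09))
cv2.imwrite('pics/w4p.png',cv2.resize(f['pixels'][0:70,310:470],None,fx=4.8,fy=4.8,interpolation=cv2.INTER_CUBIC))
"
```

```text
foot [663.  -18.7   5. ]
t1 [650.2  -8.8 184. ]
t2 [660.8  -5.2 184. ]
t3 [678.2 -31.9 184. ]
t4 [669.1 -37.6 184. ]
n1 [600. -47.  26.]
n2 [649.2 -22.6  26. ]
mir1 [634.6  23.  128. ]
mirC [642.4  27.9 128. ]
tabc [ 0.664  -0.0205  0.184 ]
foot [ 0.66454592 -0.01781725  0.005     ]
slot [ 513.3 -135.2    8. ] [625.4 -52.4   8. ] camfront [ 488.9 -152.6   90. ] foot [ 480.6 -157.2   15. ]
lens w4 [ 0.48675161 -0.15341001  0.09      ] plate [0.43370444 0.21501685 0.09      ]
```

View pics/w4p.png

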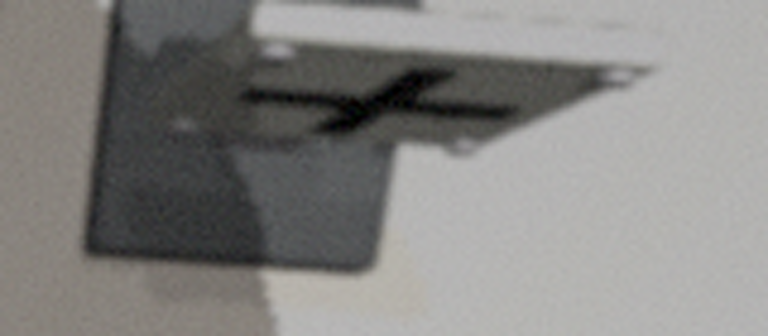

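>>> move_arm --moves '[[[4,26,-5],[0,0,0]],[[5,25,-6],[0,0,0]],[[0,25,0],[0,0,0]],[[0,0,0],[0,0,0]],[[0,0,0],[0,0,0]]]' --claw 50

```text
t: 9.68
ee_pos: [0.6637, -0.0193, 0.2037]
ee_rot: [[0.846, 0.002, -0.534], [0.534, -0.0, 0.846], [0.001, -1.0, -0.001]]
wrist_force: [-0.1, -0.2, 0.7]
width: 0.0504
```

```bash
python3 -c "
from h import *
f=grab('wrist','wrist6');plan([.6635,-.0195,.151],32.4,3)
print(proj(f,[.6635,-.0195,.184]))"
```

```text
t 9.725 pos [663.9 -19.4 203.9] yaw 32.27 q [-11.9  34.2  55.5  -0.   90.2 -44.1] tilt [ 2.4e-03 -5.0e-04 -1.0e+00]
[[np.float64(-0.1), np.float64(17.6), np.float64(0.0)], [0, np.float64(-0.0008), 0]]
[[np.float64(-0.1), np.float64(17.6), np.float64(0.0)], [0, np.float64(-0.0008), 0]]
[[np.float64(-0.1), np.float64(17.6), np.float64(0.0)], [0, np.float64(-0.0008), 0]]
[254.32051479 229.12262447]
```

View pics/wrist6.png

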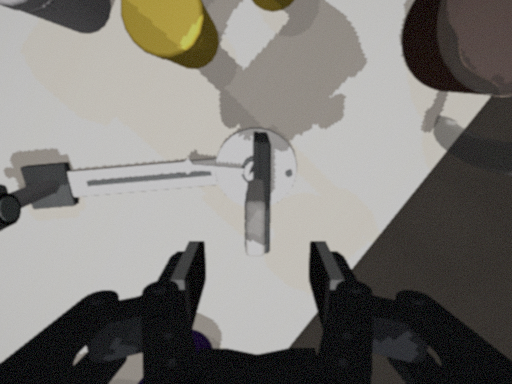

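The tab top is at (256,235), centred between the fingers. I descend and grip it.

>>> move_arm --moves '[[[0,20,0],[0,0,0]],[[0,18,0],[0,0,0]],[[0,15,0],[0,0,0]],[[0,0,0],[0,0,0]]]'

```text
t: 10.22
ee_pos: [0.6635, -0.0194, 0.1487]
ee_rot: [[0.846, -0.001, -0.534], [0.534, 0.0, 0.846], [-0.001, -1.0, 0.001]]
wrist_force: [0.1, -0.6, -0.4]
width: 0.0499
```

>>> move_arm --moves '[[[0,0,0],[0,0,0]],[[0,0,0],[0,0,0]],[[0,0,0],[0,0,0]],[[0,0,0],[0,0,0]],[[0,0,0],[0,0,0]]]' --claw 0 --squeeze 50

```text
t: 10.85
ee_pos: [0.663, -0.0202, 0.1502]
ee_rot: [[0.846, -0.001, -0.533], [0.533, -0.001, 0.846], [-0.002, -1.0, -0.001]]
wrist_force: [-7.2, -2.6, 5.4]
width: 0.0113
```

>>> move_arm --moves '[[[-0.5,0,0],[0,0.06,0]],[[0,0,0],[0,0.09,0]],[[0,0,0],[0,0.09,0]],[[0,0,0],[0,0.06,0]],[[0,0,0],[0,0,0]]]'

```text
t: 11.48
ee_pos: [0.6631, -0.0202, 0.1502]
ee_rot: [[0.966, 0.0, -0.26], [0.26, -0.001, 0.966], [0.0, -1.0, -0.001]]
wrist_force: [-5.9, -2.0, 5.6]
width: 0.0108
```

>>> move_arm --moves '[[[-0.5,0,0],[0,0.08,0]],[[0,0,0],[0,0.1,0]],[[0,0,0],[0,0.095,0]],[[0,0,0],[0,0.06,0]],[[0,0,0],[0,0,0]]]'

```text
t: 12.1
ee_pos: [0.6632, -0.0202, 0.1502]
ee_rot: [[0.997, 0.002, 0.071], [-0.071, -0.001, 0.998], [0.002, -1.0, -0.001]]
wrist_force: [-2.5, -1.8, 5.0]
width: 0.0108
```

```bash
python3 -c "
from h import *
f=grab('wrist','wrist7');g=grab('top','top7');grab('side','side7')
plan([.6635,-.0195,.151],-4.1,1)
cv2.imwrite('pics/w7z.png',cv2.resize(f['pixels'],None,fx=1.5,fy=1.5,interpolation=cv2.INTER_CUBIC))
cv2.imwrite('pics/t7z.png',cv2.resize(g['pixels'][90:280,100:360],None,fx=3,fy=3,interpolation=cv2.INTER_CUBIC))"
```

```text
t 12.25 pos [663.2 -20.2 150.2] yaw -4.01 q [-11.9  36.1  60.7  -0.   83.1  -7.9] tilt [ 1.7e-03 -8.0e-04 -1.0e+00]
[[np.float64(0.3), np.float64(-0.8), np.float64(0.7)], [0, np.float64(0.0016), 0]]
```

View pics/w7z.png

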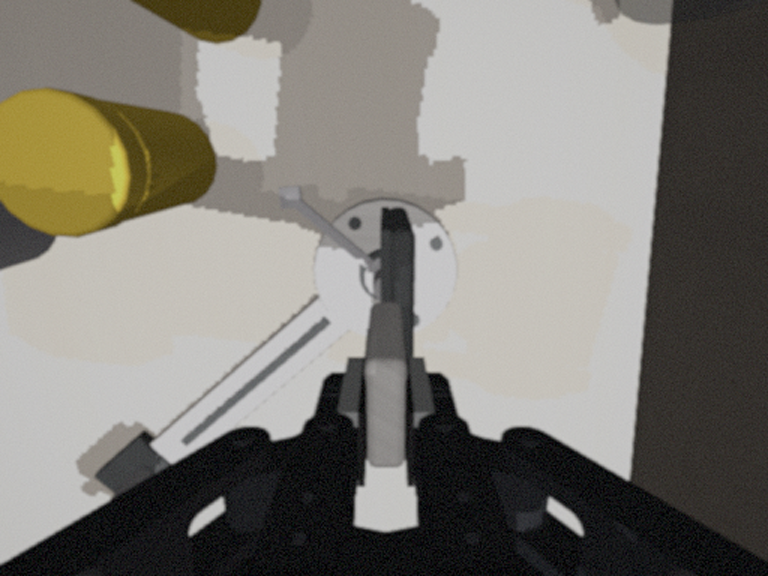

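View pics/side7.png

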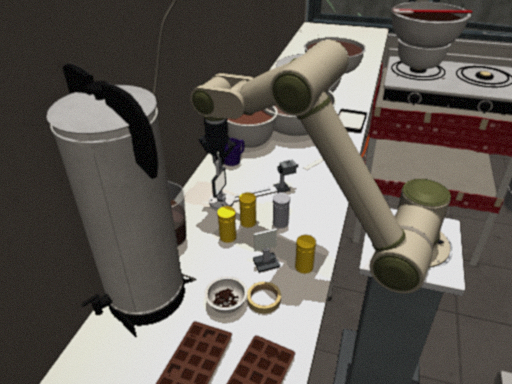

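The wrist view shows the needle from about (373,262) to its tip at (290,193), turned towards the plate. Now I measure its direction.

```bash
python3 -c "
from h import *
f=load('wrist7')
z=lambda x,y,h:(onz(f,(x+.5)/1.5-.5,(y+.5)/1.5-.5,h)*1000)
a=z(292,194,.026);b=z(372,263,.026);c=z(386,271,.005)
print(a,b,c)
ang=lambda v:np.degrees(np.arctan2(v[1],v[0]))
m=np.array([433.5,214.5,90])
for piv in (np.array([663.5,-19.5,0]),c,np.array([663.2,-20.2,0])):
  print('mark dir',ang(m-piv),'needle tip-piv',ang(a-piv),'needle seg',ang(a-b), np.hypot(*(a-piv)[:2]))
cv2.imwrite('pics/w7n.png',cv2.resize(f['pixels'][115:225,170:310],None,fx=5,fy=5,interpolation=cv2.INTER_CUBIC))"
```

```text
[614.79960783  32.41815682  26.        ] [657.13287945 -11.08350152  26.        ] [664.76745905 -21.88411617   5.        ]
mark dir 134.50608310138125 needle tip-piv 133.1683146482683 needle seg 134.22013690926624 71.18443091585368
mark dir 134.3731419367659 needle tip-piv 132.61963286898737 needle seg 134.22013690926624 73.79378705205339
mark dir 134.3831442100309 needle tip-piv 132.60915359370085 needle seg 134.22013690926624 71.49313525831097
```

View pics/w7n.png

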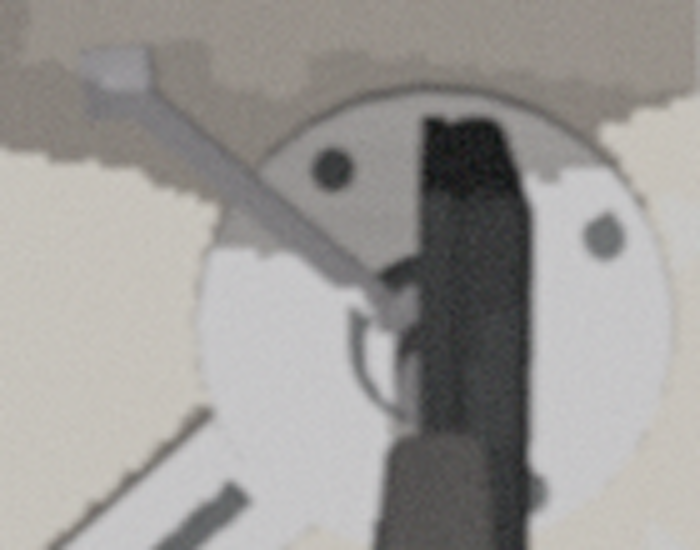

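View pics/t7z.png

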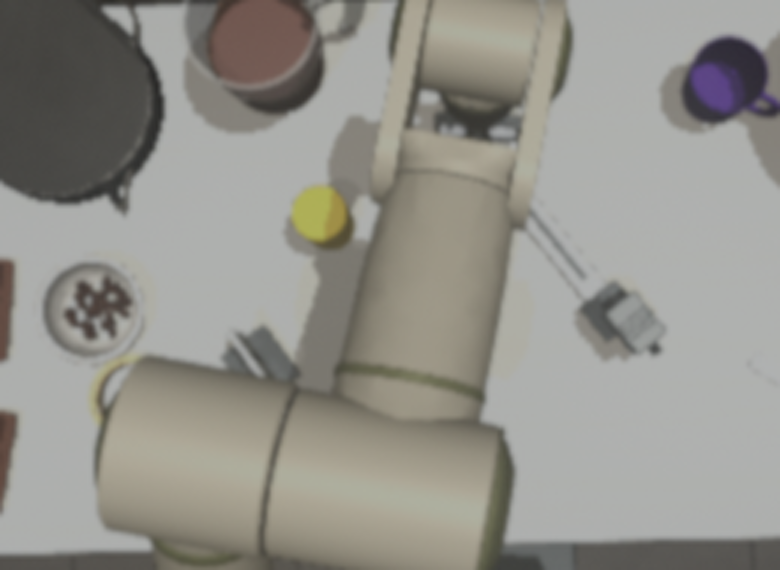

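```bash
python3 -c "
from h import *
f=load('wrist7')
z=lambda x,y,h:(onz(f,170+(x+.5)/5-.5,115+(y+.5)/5-.5,h)*1000)
ang=lambda v:np.degrees(np.arctan2(v[1],v[0]))
for p,q in (((118,72),(395,300)),((145,100),(395,303)),((200,145),(380,287)),((118,72),(380,287))): print(z(*p,.026).round(1),z(*q,.026).round(1),ang(z(*p,.026)-z(*q,.026)))
c=z(436,325,.004);print('foot',c)
# fresh mark estimates
for n,u,v in (('wrist2',325.6,49.8),('wrist4',310+(377+.5)/4.8-.5,(103+.5)/4.8-.5)):
  print(n,onz(load(n),u,v,.09))
g=cv2.cvtColor(f['pixels'],cv2.COLOR_BGR2GRAY);
"
```

```text
[613.7  32.6  26. ] [657.9 -10.6  26. ] 135.58742783140863
[617.7  27.6  26. ] [657.8 -11.2  26. ] 135.9573334806933
[626.3  19.3  26. ] [655.4  -8.1  26. ] 136.79636320218768
[613.7  32.6  26. ] [655.4  -8.1  26. ] 135.67738024391218
foot [664.46146392 -21.21687632   4.        ]
wrist2 [0.43358167 0.21333468 0.09      ]
wrist4 [0.43304459 0.21337563 0.09      ]
```

>>> move_arm --moves '[[[0,0,0],[0,0,0]],[[0,0,0],[0,0,0]],[[0,0,0],[0,0,0]]]'

```text
t: 12.62
ee_pos: [0.6632, -0.0202, 0.1502]
ee_rot: [[0.998, 0.002, 0.07], [-0.07, -0.001, 0.998], [0.002, -1.0, -0.001]]
wrist_force: [-1.9, -1.5, 5.9]
width: 0.0108
```

```bash
python3 -c "
from h import *
s=r.get_state();print(s['t'],np.round(s['dq'],3),s['width'],s['wrist_force'])
print(r.job_done())"
```

```text
12.625 [0.053 0.006 0.008 0.039 0.075 0.061] 0.010784623390612614 [-1.85516032 -1.45481319  5.93534319]
the job is handed in; nothing more can be done
None
```

I moved the canister out of the camera's view and handed the job in at 12.6 s, with the gripper still holding the mirror at the target angle. `job_done` gave no verdict.

- **Canister:** it is standing upright at about (0.431, 0.030) m, roughly 140 mm or more from both legs of the view. The last side picture shows it upright, with the gripper well away from it.
- **Mirror:** I gripped the tab with a 50 N squeeze and turned the mirror about 36° clockwise. The jaws ended at −4.0°, against the −4.1° I calculated. The last reading showed the arm at rest.
- **Angle check:** the cross lies at about 134.6° from the pivot, and the jaw angle gives a reflected view of about 134.7°. My needle readings spread from 132.6° to 136.8° depending on the points I picked. They average about 135°, within the allowed ±4.4°, but they are less precise than the jaw angle.
- **Not checked directly:** I had no picture from the inspection camera, so I did not see the cross in its view. The tab measured 10.8 mm between the fingers instead of 12 mm; I put that down to the pads giving.
- **Other things:** in the last pictures I saw no sign that the bystanders or the yellow look-alikes had moved, but I did not measure their positions again.

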